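Check a probe in the dry well

TASK

Swing the flat cover on the calibrator sideways until the well is fully uncovered, and leave it open. Then pick up the right-angle probe, dip its tip about half-way down into the open well for about a second without banging it against the calibrator, and lay the probe back in its V-rest the way it lay. Leave the other things on the bench where they are.

Things in the scene. Friction and masses are not known exactly. Their poses are not given: they have to be found in the camera images.
- well_mouth (a point): Middle of the round mouth of the calibrator's well, at rim height, 78 mm above the bench. The well is a plain steel-lined vertical hole, 54 mm inside diameter, 54 mm deep; its rim stands 3 mm above the box's top plate. x axis: from the calibrator's front to its back, y to its left, z up. The box's middle lies at (-10, +30) mm from this point along x, y.
- cover_pivot (a point): Pivot screw of the cover, at the cover's top face (83.5 mm above the bench), 55 mm to the left (+y) of the well's middle; its axes are the calibrator's. The screw's head stands 4 mm above the cover.
- cover_knob (a point): Middle (half-way up) of the black round knob on the cover: 17 mm diameter, 34 mm tall, upright, from 83.5 to 117.5 mm above the bench. It stands 55 mm from the pivot, in the middle of the cover's flat steel disc (66 mm diameter, 4 mm thick), which moves just above the well.
- cover (a joint): Angle of the swivelling cover, rad: 0 = disc exactly over the well; it opens only anticlockwise seen from above (disc moving to the back of the calibrator, away from the robot), to a stop at 2.0. It turns easily (about 0.6 N at the knob) and stays where it is left. The well is fully free from about 1.25 on.
- probe_grip (a point): Middle of the probe's handle, on its axis, 115 mm above the bench in the rest. The loose probe, 0.14 kg, has a black round handle, 22 mm diameter, 130 mm long, level along this point's x axis; beyond its +x end a thin steel stem (8 mm) goes on and bends at a right angle straight down. It balances about 8 mm from this point towards the stem.
- probe_tip (a point): Underside of the probe's tip, a steel foot 18 mm in diameter at the lower end of the stem: 90 mm along x from the handle's middle and 95 mm below the handle's axis.
- rest_seat (a point): Where the middle of the handle's axis belongs in the rest, 115 mm above the bench. The rest is an aluminium stand fixed to the bench: base 125 x 90 mm; two posts 10 mm thick, 45 mm either side of this point along its x axis (80 mm free between), each with a 90 degree V notch open upward, 45 mm wide, ending 7 mm above the handle's axis. x: along the handle to the stem's end.
- rest_tip (a point): Where the probe's tip hangs when the probe is in its rest: 90 mm along x from rest_seat, 95 mm below it, 20 mm above the bench.
- solder_reel_near: Bystander: small reel standing on end, 60 mm diameter, 45 mm tall; origin at its underside.
- tape_roll: Bystander: flat roll of tape, 72 mm diameter, 20 mm tall; origin at its underside.
- jar: Bystander: jar with a screw lid, 67 mm diameter, 70 mm tall; origin at its underside.
- probe: The probe as a whole; origin and axes as probe_grip.
- calibrator: The calibrator: a grey box 120 x 170 x 75 mm, fixed to the bench, with a small dark display on its front; origin at the middle of its underside, x from front to back.

How it is judged:
By the outcome, as a careful person would: the job done as asked, in the order asked, and still so for the second after the job is handed in, with the robot touching nothing.
It also fails if it takes over 59 s, if anything falls off the work surface, if the arm or the gripper's body presses on something with over 40 N, if the wrist force passes 120 N, or if a joint passes its speed limit or range.

ROBOT

A 6-joint arm with a two-finger parallel gripper is mounted at the origin on a cart in front of the work surface, level with it; the furniture and walls round the work are solid. World frame = base frame: x ahead of the robot, y to its left, z up, the work surface at z = 0. Lengths are in m, angles in degrees, forces in N, time in s.
With the tool pointing down it reaches from about 0.3 to 0.95 m from the base axis. Payload 3.1 kg.
Tool frame: the origin (TCP) lies between the finger pads; the fingertips stand arm.tip_extent ahead of it and the grasp point (between the pads) lies 8 mm behind it (arm.tip_extent is the distance from the TCP to the fingertips, in m); z points along the fingers, y is the line along which they close (so a half turn about z gives the same grasp; the last joint's range is limited). The gripper opens to 85 mm and grips with 20 to 120 N. Pads are 22 mm wide; open, the fingers measure 114 mm over their backs; the gripper's body (76 mm by 85 mm) begins 54 mm behind the grasp point. The pads swing forward as they close: fully open they stand 13 mm farther back than shut.
Start: joints at [64.36, 17.653, 93.61, -0, 68.738, -3.994], TCP at [0.231, 0.581, 0.242] pointing down, gripper open.
Joint ranges: [-175.34, 175.34], [-45.06, 112.39], [2.9, 150.54], [-68.45, 248.45], [3.09, 151.38], [-168.51, 168.51]. Speed limits (degrees/s): [159.86, 159.86, 180, 180, 180, 180].

INTERFACE

Orientations are given as a 3x3 rotation matrix whose columns are the frame's x, y, z axes.
In Python, from plant import arm, imaging gives the robot as it stands.
- The arm moves only by the tool servo_tool, never from a script. Its argument "targets" is text: rows parted by semicolons, each of 7 numbers parted by spaces: the shift along the tool's x, y, z as a fraction of full scale, then the turn, a rotation vector about the tool's x, y, z as a fraction of full scale, then the opening, from -1 (shut) to 1 (fully open). A call has 1 to 20 rows; each row shifts and turns the commanded pose from where the row before left it, along the tool's axes as they then stand; what a row does not reach is not made up. Full scale, the value 1, is 4 cm for a shift and 6 degrees for a turn. A row lasts 1/12 s, in which the tool goes at most 41.7 mm and 7.16 degrees, less where a joint would pass 70% of its speed; a pose out of reach is approached as far as the arm can. A call with a number of a shift or a turn outside -1 to 1 is refused whole. A call with a gripper value outside its range is refused whole. The fingers move at their own pace and stop on an object; "force" is the grip in N (left out, the last holds). Time passes only in rows, so rows that do not move let the fingers close. It gives the time, the measured TCP pose, the force, the opening and the grip force at its end, in the units of the state.
- arm.get_state(): the state, without advancing time (a new reading comes with each control period).
- imaging.read_camera(name): name is "side" or "top"; returns the picture (420x560x3 uint8, red, green, blue); there is no depth.
- imaging.camera_model(name): a dict with "fx", "fy", "cx", "cy" (pixels), "origin" and "rotation" of the camera in the world. Camera axes: x right, y down, z forward; pixel columns grow to the right and rows downward; lengths in m; the calibration is good to about 2 mm. A picture is of the moment at which its call begins. camera_model takes no time and is no camera call.
- arm.hand_in(): hands the job in; it is judged then, once.
The state is a dict: "clock": time; "q": joint angles; "dq": joint speeds; "joint_torque": joint torques, N m; "eef_pos": TCP position; "tcp_rot": TCP orientation; "force": force on the tool from outside, world axes, zero at the start; "wrist_torque": the same for the moment, N m; "gripper_width": finger opening in m; "grip_force": force on a finger pad.
Only numpy, scipy, OpenCV 4.12 (cv2) and the standard library are available. Lean on these libraries where they do the work, as an engineer would, in place of code of your own. Each camera call takes 0.05 s, during which the arm holds its last target. There are 200 camera calls.

## Working session

There is one attempt and no reset: what is moved stays moved. The work goes in short steps, Python scripts to look and compute and a tool call to move; the robot and the scene stay as the last step left them, time stands still between calls to the robot, and variables do not carry over. Pictures are saved under pics/ and viewed, at most 10 in all, crops included, and the job is handed in when it is done.

Besides the shell and the picture viewer there is one more tool, called after "Call:" by a JSON object that holds its "method" and its "body", one argument or row to a line. servo_tool: Moves the arm, as the interface text tells. Shift numbers are shares of 4 cm and turn numbers shares of 6 degrees, none past 1 either way. Its arguments: {"type":"object","properties":{"targets":{"type":"string"},"force":{"type":"number"}},"required":["targets"]}

```bash
mkdir -p pics; cat > h.py <<'E'
import numpy as np, cv2
from plant import arm, imaging
def snap(cam,fn,crop=None,s=1):
    im=imaging.read_camera(cam)[:,:,::-1]
    if crop: x0,y0,x1,y1=crop; im=im[y0:y1,x0:x1]
    if s!=1: im=cv2.resize(im,None,fx=s,fy=s,interpolation=cv2.INTER_CUBIC)
    cv2.imwrite('pics/'+fn,im)
def px2w(cam,u,v,z):
    m=imaging.camera_model(cam); R=np.array(m['rotation']);o=np.array(m['origin'])
    d=R@np.array([(u-m['cx'])/m['fx'],(v-m['cy'])/m['fy'],1]); return o+d*(z-o[2])/d[2]
def w2px(cam,p):
    m=imaging.camera_model(cam); c=np.array(m['rotation']).T@(np.array(p)-m['origin'])
    return np.array([m['fx']*c[0]/c[2]+m['cx'],m['fy']*c[1]/c[2]+m['cy']])
E
python3 - <<'E'
from h import *
for c in('top','side'):
    snap(c,c+'0.png',s=1.42); print(imaging.camera_model(c))
s=arm.get_state();print(s['eef_pos'],s['tcp_rot'],s['gripper_width'],arm.tip_extent,s['clock'])
E
```

```text
{'fx': 453.0214208770014, 'fy': 453.0214208770014, 'cx': 278.3075749585388, 'cy': 204.71699294306313, 'origin': array([0.36918419, 0.04282968, 1.24306211]), 'rotation': array([[-0.01957873, -0.98799912,  0.15321365],
       [-0.9996957 ,  0.0170453 , -0.01783149],
       [ 0.01500592, -0.15351614, -0.98803219]])}
{'fx': 388.28141560763606, 'fy': 388.28141560763606, 'cx': 284.8027703785233, 'cy': 207.07970048264986, 'origin': array([0.5261567 , 0.81074515, 0.60260559]), 'rotation': array([[-0.99970643, -0.02319574,  0.00700095],
       [-0.01848202,  0.54320411, -0.83939723],
       [ 0.0156675 , -0.8392802 , -0.54347334]])}
[0.23025593 0.58025402 0.24115196] [[-9.29471760e-01  3.68892183e-01 -8.96708291e-04]
 [ 3.68893250e-01  9.29469805e-01 -1.91069833e-03]
 [ 1.28621602e-04 -2.10672978e-03 -9.99997773e-01]] 0.0851961297188937 0.011 0.1
```

View pics/top0.png

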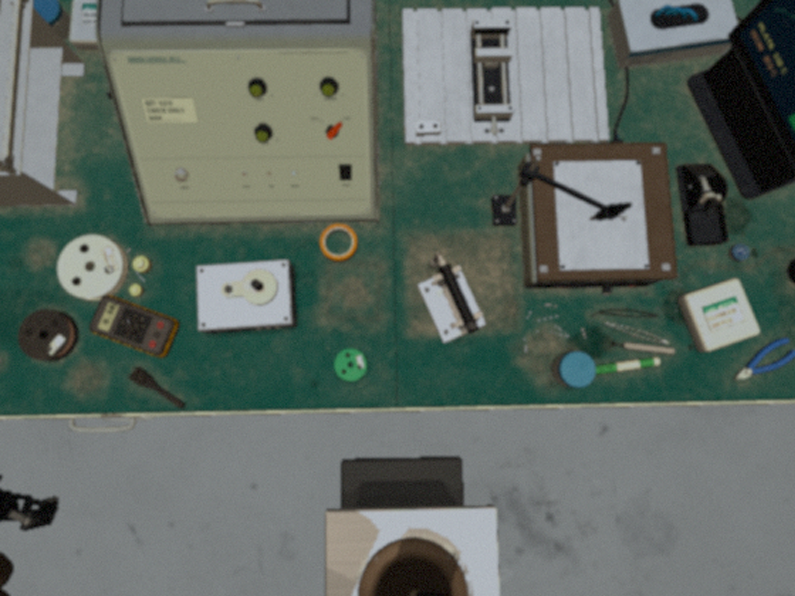

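View pics/side0.png

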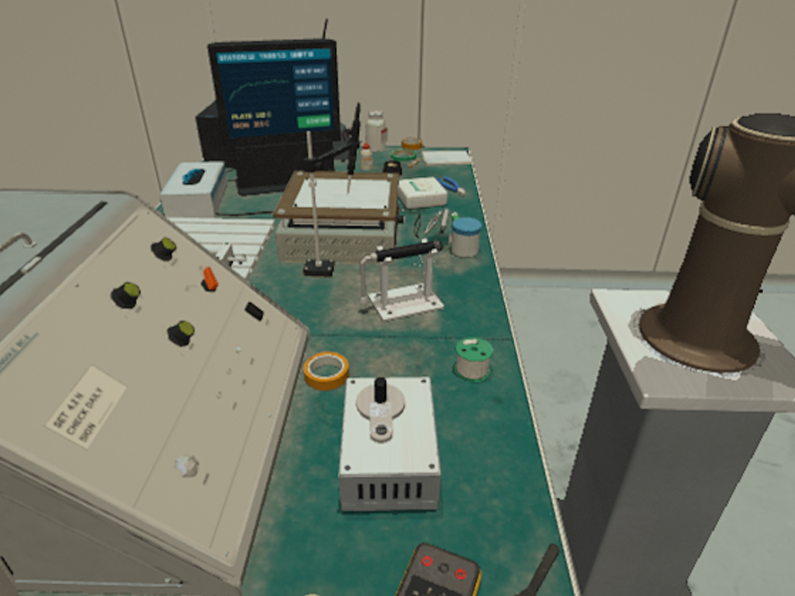

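The top view shows the calibrator with its corners at about (197,265), (289,260), (294,327) and (202,332), the pivot at (228,289) and the knob at (257,285). The probe handle runs from (442,268) to (472,330), with the stem pointing away from the robot. Next I'll take closer crops.

```bash
python3 - <<'E'
from h import *
a=cv2.resize(imaging.read_camera('top')[170:250,130:350,::-1],None,fx=3.6,fy=3.6,interpolation=cv2.INTER_CUBIC)
b=cv2.resize(imaging.read_camera('side')[160:300,220:360,::-1],None,fx=2.1,fy=2.1,interpolation=cv2.INTER_CUBIC)
c=np.zeros((600,792,3),np.uint8);c[:288]=a[:288,:792];c[300:594,:294]=b
cv2.imwrite('pics/c1.png',c)
E
```

```text
(no output)
```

View pics/c1.png

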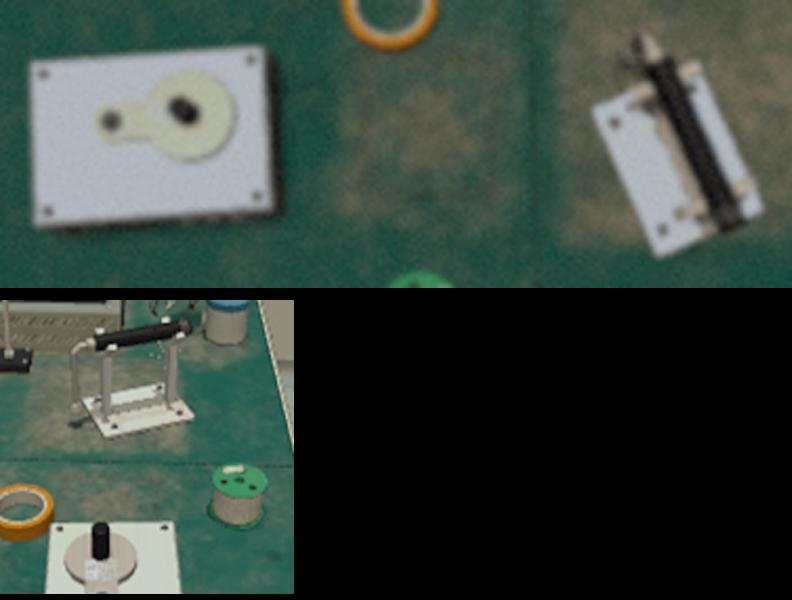

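Crop pixels: box corners (30,62), (266,46), (274,211), (34,227); disc (191,115); pivot (111,121); handle ends (658,62) and (728,224). In the side crop the handle ends are (95,342) and (190,327), and the foot is at (75,408).

```bash
python3 - <<'E'
from h import *
T=lambda x,y,z:px2w('top',x/3.6+130-.36,y/3.6+170-.36,z)
S=lambda x,y,z:px2w('side',x/2.1+220,(y-300)/2.1+160,z)
np.set_printoptions(precision=4,suppress=True)
for c in[(30,62),(266,46),(274,211),(34,227)]: print('corner',T(*c,.075))
d=T(191,115,.0835);p=T(111,121,.0855);print('disc',d,'pivot',p,np.linalg.norm(d-p))
a=T(658,62,.115);b=T(728,224,.115);print('handle',a,b,np.linalg.norm(a-b),(a+b)/2,'bend',T(638,40,.115))
a=S(95,342,.115);b=S(190,327,.115);print('side handle',a,b,np.linalg.norm(a-b),(a+b)/2,'foot',S(75,408,.02))
print('reel',T(420,300,.045),'side knob top',S(100,524,.1175))
E
```

```text
corner [0.6039 0.3876 0.075 ]
corner [0.6129 0.2167 0.075 ]
corner [0.4921 0.2103 0.075 ]
corner [0.4837 0.3814 0.075 ]
disc [0.5615 0.2689 0.0835] pivot [0.5577 0.3255 0.0855] 0.05679872037173287
handle [ 0.5885 -0.065   0.115 ] [ 0.4731 -0.1101  0.115 ] 0.12389359501846064 [ 0.5308 -0.0876  0.115 ] bend [ 0.6045 -0.0514  0.115 ]
side handle [ 0.5854 -0.069   0.115 ] [ 0.4668 -0.1141  0.115 ] 0.12687929163174858 [ 0.5261 -0.0915  0.115 ] foot [ 0.612  -0.0641  0.02  ]
reel [0.428  0.1079 0.045 ] side knob top [0.5605 0.2663 0.1175]
```

Call:
{"method": "servo_tool", "body": {
  "targets": "-0.4 -0.15 0 0 0 0 0;-0.75 -0.3 0 0 0 0 0;-0.75 -0.3 0 0 0 0 0;-0.75 -0.3 0 0 0 0 0;-0.75 -0.3 0 0 0 0 0;-0.75 -0.3 0 0 0 0 0;-0.75 -0.3 0 0 0 0 0;-0.75 -0.3 0 0 0 0 0;-0.75 -0.3 0 0 0 0 0;-0.75 -0.3 0 0 0 0 0;-0.75 -0.3 0 0 0 0 0;-0.75 -0.3 0 0 0 0 0;-0.75 -0.3 0 0 0 0 0;-0.75 -0.3 0 0 0 0 0;-0.4 -0.15 0 0 0 0 0;0 0 0 0 0 0 0;0 0 0 0 0 0 0"
}}

```text
clock: 1.62
eef_pos: [0.5609, 0.2687, 0.2418]
tcp_rot: [[-0.929, 0.371, -0.001], [0.371, 0.929, 0.0], [0.001, -0.0, -1.0]]
force: [-0.1, 0.0, -0.1]
gripper_width: 0.0428
grip_force: 0.0
```

Call:
{"method": "servo_tool", "body": {
  "targets": "0 0 0 0 0 0.5 0;0 0 0 0 0 1 0;0 0 0 0 0 1 0;0 0 0 0 0 1 0;0 0 0 0 0 1 0;0 0 0 0 0 1 0;0 0 0 0 0 1 0;0 0 0 0 0 1 0;0 0 0 0 0 1 0;0 0 0 0 0 1 0;0 0 0 0 0 1 0;0 0 0 0 0 0.4 0;0 0 0 0 0 0 0;0 0 0 0 0 0 0"
}}

```text
clock: 2.78
eef_pos: [0.5596, 0.2704, 0.2422]
tcp_rot: [[-0.055, 0.999, -0.001], [0.999, 0.055, 0.0], [0.0, -0.001, -1.0]]
force: [0.8, 0.1, 0.2]
gripper_width: 0.0429
grip_force: 0.0
```

```bash
cat >> h.py <<'E'
def go(pos,yaw=None):
    "tool-axis shift (units of 4 cm) to pos, and the turn (units of 6 deg) to tool-x yaw, pointing down"
    from scipy.spatial.transform import Rotation as Ro
    np.set_printoptions(precision=3,suppress=True)
    s=arm.get_state();R=np.array(s['tcp_rot'])
    print('t',s['clock'],'pos',s['eef_pos'],'w',s['gripper_width'],'grip',s['grip_force'],'F',s['force'],'q6',s['q'][5])
    print('shift',R.T@(np.array(pos)-s['eef_pos'])/.04)
    if yaw is not None:
        c,d=np.cos(np.radians(yaw)),np.sin(np.radians(yaw));G=np.array([[c,d,0],[d,-c,0],[0,0,-1.]])
        print('turn',np.degrees(Ro.from_matrix(R.T@G).as_rotvec())/6)
E
python3 -c "
from h import *
go([.5603,.2688,.101],92.9);snap('side','s1.png',(150,120,350,320),3)"
```

```text
t 2.7833 pos [0.56  0.27  0.242] w 0.042922476924793014 grip 0.0 F [0.777 0.129 0.194] q6 18.61619700257336
shift [-0.042  0.018  3.53 ]
turn [-0.008 -0.004  0.038]
```

View pics/s1.png

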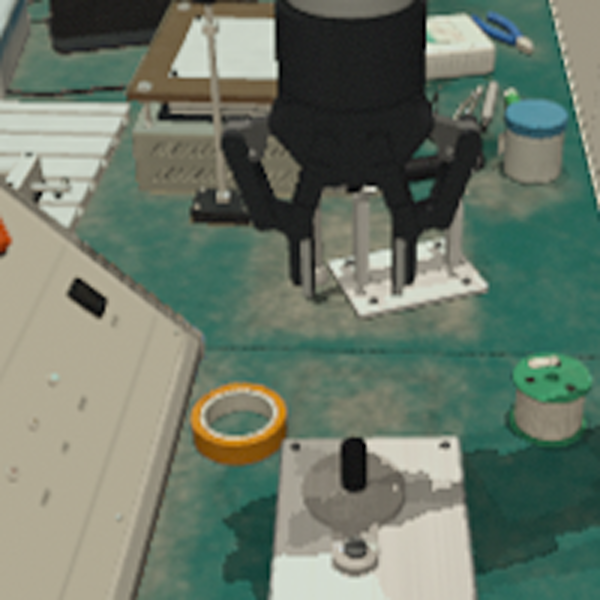

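The side view shows the open fingers at columns 302 and 403, either side of the knob at 353. Now I'll go down and grip.

Call:
{"method": "servo_tool", "body": {
  "targets": "0 0 0.4 0 0 0 0;0 0 0.5 0 0 0 0;0 0 0.5 0 0 0 0;0 0 0.5 0 0 0 0;0 0 0.5 0 0 0 0;0 0 0.5 0 0 0 0;0 0 0.4 0 0 0 0;0 0 0.2 0 0 0 0;0 0 0 0 0 0 0;0 0 0 0 0 0 -0.7;0 0 0 0 0 0 -0.7;0 0 0 0 0 0 -0.7;0 0 0 0 0 0 -0.7;0 0 0 0 0 0 -0.7;0 0 0 0 0 0 -0.7",
  "force": 20
}}

```text
clock: 4.08
eef_pos: [0.5618, 0.2696, 0.1037]
tcp_rot: [[-0.052, 0.999, 0.002], [0.999, 0.052, 0.001], [0.001, 0.002, -1.0]]
force: [-1.0, 0.4, 4.3]
gripper_width: 0.0159
grip_force: 21.7
```

Call:
{"method": "servo_tool", "body": {
  "targets": "0.006 0.129 0 0 0 -0.9 -0.7;0.006 0.129 0 0 0 -0.9 -0.7;0.006 0.129 0 0 0 -0.9 -0.7;0.006 0.129 0 0 0 -0.9 -0.7;0 0 0 0 0 0 -0.7;0 0 0 0 0 0 -0.7"
}}

```text
clock: 4.58
eef_pos: [0.5817, 0.2753, 0.1037]
tcp_rot: [[-0.413, 0.911, 0.002], [0.911, 0.413, 0.002], [0.001, 0.003, -1.0]]
force: [-0.5, 3.0, 5.4]
gripper_width: 0.0161
grip_force: 22.0
```

```bash
python3 -c "
from h import *
t=np.radians(21.6);k=np.radians(2.9);R=np.array([[np.cos(k),-np.sin(k)],[np.sin(k),np.cos(k)]])
p=np.array([.5597,.2695])+R@[0,.055]+R@(.055*np.array([np.sin(t),-np.cos(t)]));print(p)
go([*p,.1037],92.9+21.6)"
```

```text
[0.57972552 0.27438169]
t 4.5833 pos [0.582 0.275 0.104] w 0.016066881345581308 grip 21.962128579616547 F [-0.479  2.951  5.435] q6 -3.0411636815064105
shift [-0.    -0.056 -0.001]
turn [ 0.03  -0.012 -0.017]
```

Call:
{"method": "servo_tool", "body": {
  "targets": "0.006 0.129 0 0 0 -0.9 -0.7;0.006 0.129 0 0 0 -0.9 -0.7;0.006 0.129 0 0 0 -0.9 -0.7;0.006 0.129 0 0 0 -0.9 -0.7;0.006 0.129 0 0 0 -0.9 -0.7;0.006 0.129 0 0 0 -0.9 -0.7;0.006 0.129 0 0 0 -0.9 -0.7;0.006 0.129 0 0 0 -0.9 -0.7;0.006 0.129 0 0 0 -0.9 -0.7;0.006 0.129 0 0 0 -0.9 -0.7;0.006 0.129 0 0 0 -0.9 -0.7;0.006 0.129 0 0 0 -0.9 -0.7;0.006 0.129 0 0 0 -0.9 -0.7;0 0 0 0 0 0 -0.7;0 0 0 0 0 0 -0.7"
}}

```text
clock: 5.83
eef_pos: [0.6131, 0.3297, 0.1037]
tcp_rot: [[-0.997, -0.079, 0.002], [-0.079, 0.997, 0.002], [-0.002, 0.002, -1.0]]
force: [-1.8, 3.3, 5.8]
gripper_width: 0.0159
grip_force: 22.0
```

Call:
{"method": "servo_tool", "body": {
  "targets": "0 0 0 0 0 0 0;0 0 0 0 0 0 0;0 0 0 0 0 0 0;0 0 0 0 0 0 0;0 0 -0.2 0 0 0 0;0 0 -0.5 0 0 0 0;0 0 -0.6 0 0 0 0;0 0 -0.6 0 0 0 0;0 0 -0.6 0 0 0 0;0 0 -0.6 0 0 0 0;0 0 -0.4 0 0 0 0;0 0 0 0 0 0 0;0 0 0 0 0 0 0"
}}

```text
clock: 6.92
eef_pos: [0.6134, 0.3285, 0.2439]
tcp_rot: [[-0.997, -0.082, 0.003], [-0.082, 0.997, 0.001], [-0.003, 0.001, -1.0]]
force: [0.0, -0.9, 0.5]
gripper_width: 0.0429
grip_force: 0.0
```

```bash
python3 -c "
from h import *
go([.536,-.087,.235],201)"
```

```text
t 6.9167 pos [0.613 0.328 0.244] w 0.042899867342546354 grip 0.0 F [ 0.027 -0.949  0.453] q6 -70.1381466444041
shift [  2.786 -10.192   0.206]
turn [ 0.004  0.028 -2.712]
```

Call:
{"method": "servo_tool", "body": {
  "targets": "0.1 -0.35 0 0 0 0 0;0.2 -0.73 0 0 0 0 0.4;0.2 -0.73 0 0 0 0 0.4;0.2 -0.73 0 0 0 0 0.4;0.2 -0.73 0 0 0 0 0.4;0.2 -0.73 0 0 0 0 0.4;0.2 -0.73 0 0 0 0 0.4;0.2 -0.73 0 0 0 0 0.4;0.2 -0.73 0 0 0 0 0.4;0.2 -0.73 0 0 0 0 0.4;0.2 -0.73 0 0 0 0 0.4;0.2 -0.73 0 0 0 0 0.4;0.2 -0.73 0 0 0 0 0.4;0.2 -0.73 0 0 0 0 0.4;0.2 -0.73 0 0 0 0 0.4;0 0 0 0 0 -0.9 0.4;0 0 0 0 0 -0.9 0.4;0 0 0 0 0 -0.9 0.4;0 0 0 0 0 0 0.4;0 0 0 0 0 0 0.4"
}}

```text
clock: 8.58
eef_pos: [0.5304, -0.1029, 0.2404]
tcp_rot: [[-0.935, -0.355, -0.004], [-0.355, 0.935, 0.001], [0.003, 0.002, -1.0]]
force: [0.3, 0.4, 0.3]
gripper_width: 0.06
grip_force: 0.0
```

```bash
python3 - <<'E'
from h import *
go([.536,-.087,.107],201)
a=cv2.resize(imaging.read_camera('top')[150:300,130:390,::-1],None,fx=3,fy=3,interpolation=cv2.INTER_CUBIC)
cv2.imwrite('pics/t2.png',a)
snap('side','s2.png',(180,60,380,260),3)
E
```

```text
t 8.5833 pos [ 0.53  -0.103  0.24 ] w 0.059991049884569624 grip 0.0 F [0.341 0.38  0.307] q6 -126.35357858797762
shift [-0.284  0.314  3.334]
turn [ 0.019 -0.031 -0.037]
```

View pics/t2.png

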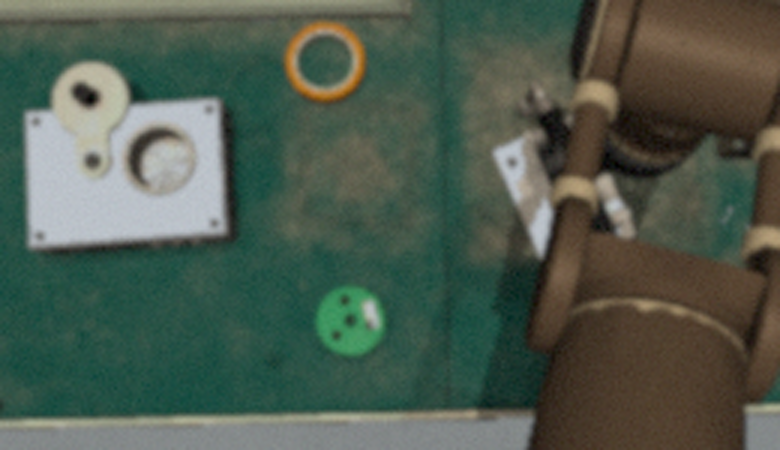

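View pics/s2.png

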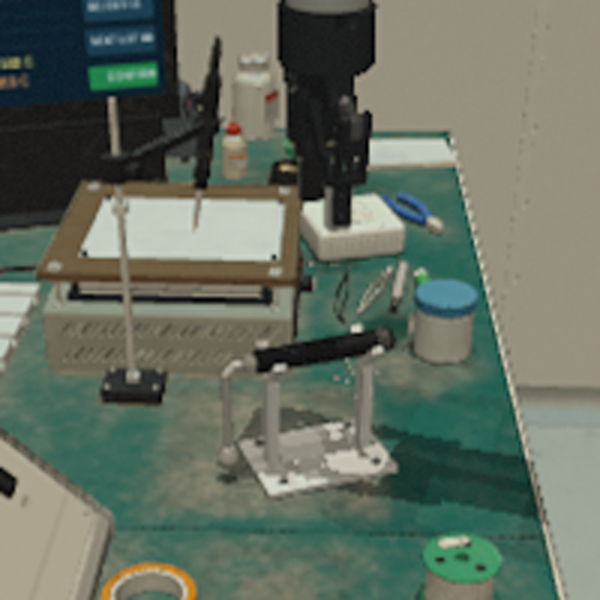

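The cover stands open at about 95°, with the whole well rim visible at (160,158) in the top crop. The side view shows the handle from (255,360) to (392,340), with nothing in the way. Now I'll descend onto the handle.

Call:
{"method": "servo_tool", "body": {
  "targets": "-0.14 0.16 0 0 0 0 0.4;-0.14 0.15 0 0 0 0 0.4;0 0 0.4 0 0 0 0.4;0 0 0.5 0 0 0 0.4;0 0 0.5 0 0 0 0.4;0 0 0.5 0 0 0 0.4;0 0 0.5 0 0 0 0.4;0 0 0.4 0 0 0 0.4;0 0 0.3 0 0 0 0.4;0 0 0.2 0 0 0 0.4;0 0 0 0 0 0 0.4;0 0 0 0 0 0 0.4;0 0 0 0 0 0 0.4"
}}

```text
clock: 9.77
eef_pos: [0.5392, -0.0871, 0.1113]
tcp_rot: [[-0.934, -0.358, 0.002], [-0.358, 0.934, -0.0], [-0.002, -0.001, -1.0]]
force: [-0.0, -0.2, 0.6]
gripper_width: 0.0601
grip_force: 0.0
```

```bash
python3 - <<'E'
from h import *
go([.536,-.087,.107],201)
print(px2w('top',160/3+130,158/3+150,.078))
E
```

```text
t 9.7667 pos [ 0.539 -0.087  0.111] w 0.06013158081470325 grip 0.0 F [-0.027 -0.215  0.64 ] q6 -124.70134794192363
shift [0.075 0.03  0.107]
turn [-0.011  0.016 -0.007]
[0.559 0.268 0.078]
```

Call:
{"method": "servo_tool", "body": {
  "targets": "0.07 0.03 0.1 0 0 0 0.4;0 0 0 0 0 0 0.4;0 0 0 0 0 0 -0.2;0 0 0 0 0 0 -0.6;0 0 0 0 0 0 -0.6;0 0 0 0 0 0 -0.6;0 0 0 0 0 0 -0.6;0 0 0 0 0 0 -0.6;0 0 0 0 0 0 -0.6;0 0 0 0 0 0 -0.6",
  "force": 50
}}

```text
clock: 10.6
eef_pos: [0.5351, -0.0865, 0.1067]
tcp_rot: [[-0.934, -0.358, -0.0], [-0.358, 0.934, 0.001], [0.0, 0.001, -1.0]]
force: [-3.0, 2.8, 5.7]
gripper_width: 0.0206
grip_force: 48.7
```

Call:
{"method": "servo_tool", "body": {
  "targets": "0 0 -0.1 0 0 0 -0.7;0 0 -0.2 0 0 0 -0.7;0 0 -0.3 0 0 0 -0.7;0 0 -0.4 0 0 0 -0.7;0 0 -0.5 0 0 0 -0.7;0 0 -0.5 0 0 0 -0.7;0 0 -0.5 0 0 0 -0.7;0 0 -0.4 0 0 0 -0.7;0 0 -0.1 0 0 0 -0.7;0 0 0 0 0 0 -0.7;0 0 0 0 0 0 -0.7;0 0 0 0 0 0 -0.7"
}}

```text
clock: 11.6
eef_pos: [0.5341, -0.0868, 0.225]
tcp_rot: [[-0.934, -0.357, -0.002], [-0.357, 0.934, 0.0], [0.002, 0.001, -1.0]]
force: [-0.6, -0.5, -1.7]
gripper_width: 0.0206
grip_force: 48.8
```

```bash
python3 - <<'E'
from h import *
go([.5351,-.0865,.1067],201)
snap('side','s3.png',(180,60,380,260),3)
E
```

```text
t 11.6 pos [ 0.534 -0.087  0.225] w 0.020573330779968237 grip 48.78320038318634 F [-0.557 -0.55  -1.732] q6 -124.77602540923274
shift [-0.032 -0.007  2.956]
turn [ 0.013 -0.02  -0.009]
```

View pics/s3.png

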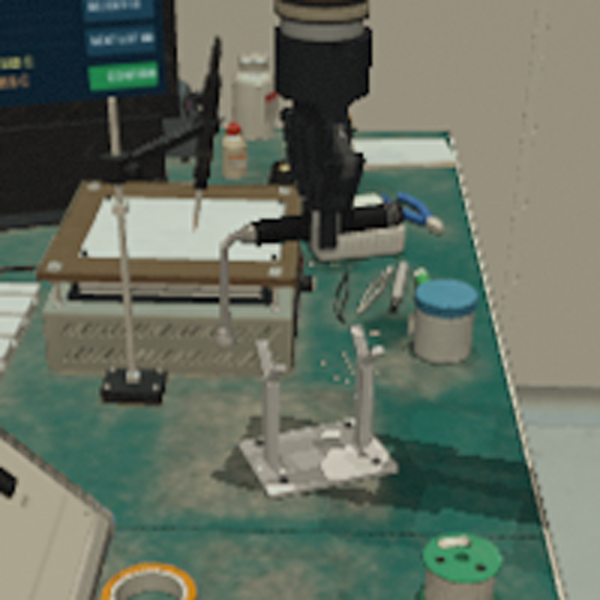

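The side view shows the probe held level above the empty rest, with its foot at (226,340). Next I'll carry it to the well.

Call:
{"method": "servo_tool", "body": {
  "targets": "-0.03 0.15 0 0 0 0 -0.7;-0.06 0.3 0 0 0 0 -0.7;-0.1 0.45 0 0 0 0 -0.7;-0.1 0.48 0 0 0 0 -0.7;-0.1 0.48 0 0 0 0 -0.7;-0.1 0.48 0 0 0 0 -0.7;-0.1 0.48 0 0 0 0 -0.7;-0.1 0.48 0 0 0 0 -0.7;-0.1 0.48 0 0 0 0 -0.7;-0.1 0.48 0 0 0 0 -0.7;-0.1 0.48 0 0 0 0 -0.7;-0.1 0.48 0 0 0 0 -0.7;-0.1 0.48 0 0 0 0 -0.7;-0.1 0.48 0 0 0 0 -0.7;-0.1 0.48 0 0 0 0 -0.7;-0.1 0.48 0 0 0 0 -0.7;-0.1 0.48 0 0 0 0 -0.7;-0.1 0.3 0 0 0 0 -0.7;-0.06 0.17 0 0 0 0 -0.7;0 0 0 0 0 0 -0.7"
}}

```text
clock: 13.32
eef_pos: [0.4843, 0.2419, 0.226]
tcp_rot: [[-0.933, -0.36, -0.0], [-0.36, 0.933, 0.0], [0.0, 0.0, -1.0]]
force: [-0.6, -1.1, -1.1]
gripper_width: 0.0207
grip_force: 48.8
```

```bash
python3 - <<'E'
from h import *
print(px2w('side',226/3+180,338/3+60,.143)) # foot before carry, TCP .5341,-.0868
go([.4821,.2405,.1377],201)
a=cv2.resize(imaging.read_camera('top')[150:250,100:300,::-1],None,fx=3,fy=3,interpolation=cv2.INTER_CUBIC)
b=cv2.resize(imaging.read_camera('side')[180:330,200:350,::-1],None,fx=2,fy=2,interpolation=cv2.INTER_CUBIC)
c=np.zeros((600,600,3),np.uint8);c[:300]=a;c[300:,:300]=b
cv2.imwrite('pics/c4.png',c)
E
```

```text
[ 0.60916091 -0.05528353  0.143     ]
t 13.3167 pos [0.484 0.242 0.226] w 0.02065645311889243 grip 48.816869258880615 F [-0.558 -1.124 -1.088] q6 -89.16957635915698
shift [ 0.063 -0.013  2.208]
turn [ 0.003 -0.002  0.013]
```

View pics/c4.png

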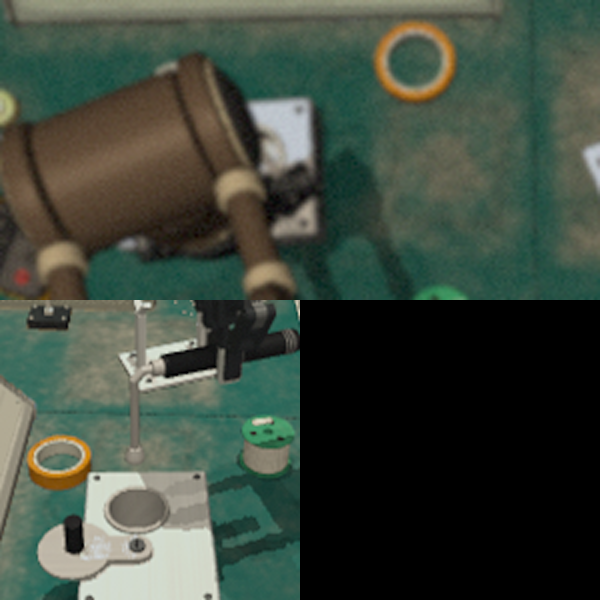

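The side crop shows the foot at (134,457), just above the open well mouth at (137,509). I'll compare their positions.

```bash
python3 - <<'E'
from h import *
f=px2w('side',134/2+200,157/2+180,.144);w=px2w('side',137/2+200,209/2+180,.078)
print(f,w,w-f)
p=arm.get_state()['eef_pos'];go([p[0]+w[0]-f[0],p[1]+w[1]-f[1],.1377],201)
E
```

```text
[0.56098284 0.27426927 0.144     ] [0.55885846 0.2722528  0.078     ] [-0.00212438 -0.00201647 -0.066     ]
t 13.4167 pos [0.485 0.24  0.226] w 0.0204943997649487 grip 48.81709814071655 F [-0.36  -0.564 -0.33 ] q6 -89.20412438021177
shift [ 0.066 -0.027  2.208]
turn [-0.006 -0.007 -0.002]
```

Call:
{"method": "servo_tool", "body": {
  "targets": "0.065 -0.02 0 0 0 0 -0.7;0 0 0.1 0 0 0 -0.7;0 0 0.2 0 0 0 -0.7;0 0 0.25 0 0 0 -0.7;0 0 0.25 0 0 0 -0.7;0 0 0.25 0 0 0 -0.7;0 0 0.25 0 0 0 -0.7;0 0 0.25 0 0 0 -0.7;0 0 0.2 0 0 0 -0.7;0 0 0.2 0 0 0 -0.7;0 0 0.15 0 0 0 -0.7;0 0 0.1 0 0 0 -0.7;0 0 0 0 0 0 -0.7;0 0 0 0 0 0 -0.7;0 0 0 0 0 0 -0.7"
}}

```text
clock: 14.67
eef_pos: [0.4831, 0.2389, 0.1388]
tcp_rot: [[-0.934, -0.358, 0.001], [-0.358, 0.934, 0.0], [-0.001, 0.0, -1.0]]
force: [0.4, -1.4, -0.8]
gripper_width: 0.0207
grip_force: 48.8
```

Call:
{"method": "servo_tool", "body": {
  "targets": "0 0 0 0 0 0 -0.7;0 0 0 0 0 0 -0.7;0 0 0 0 0 0 -0.7;0 0 0 0 0 0 -0.7;0 0 0 0 0 0 -0.7;0 0 0 0 0 0 -0.7;0 0 0 0 0 0 -0.7;0 0 0 0 0 0 -0.7;0 0 0 0 0 0 -0.7;0 0 0 0 0 0 -0.7;0 0 0 0 0 0 -0.7"
}}

```text
clock: 15.58
eef_pos: [0.4826, 0.2387, 0.1382]
tcp_rot: [[-0.934, -0.358, -0.0], [-0.358, 0.934, -0.0], [0.0, -0.0, -1.0]]
force: [0.1, -1.7, -1.3]
gripper_width: 0.0209
grip_force: 48.8
```

```bash
python3 - <<'E'
from h import *
go([.4821,.2405,.225],201)
snap('side','s5.png',(200,180,350,330),4)
E
```

```text
t 15.5833 pos [0.483 0.239 0.138] w 0.020882305432764696 grip 48.81582856178284 F [ 0.099 -1.737 -1.326] q6 -89.27328802480623
shift [-0.005  0.048 -2.169]
turn [-0.    -0.001 -0.008]
```

View pics/s5.png

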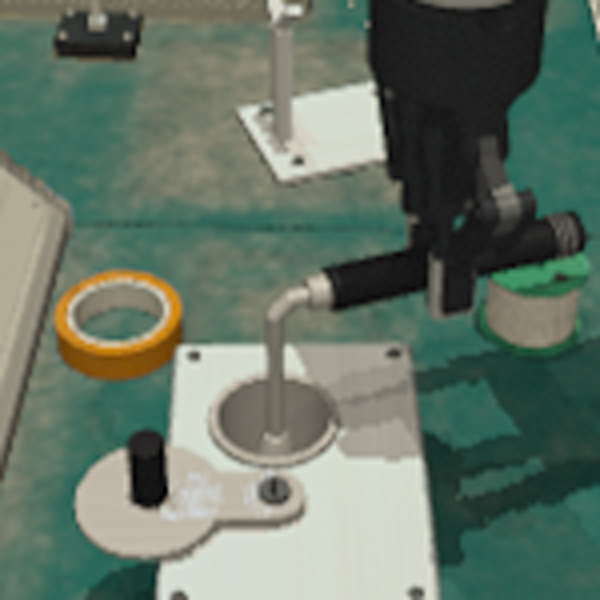

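The stem stands in the middle of the well, at about (275,420), and touches nothing. After about 1.2 s at depth I'll lift and carry it back.

Call:
{"method": "servo_tool", "body": {
  "targets": "0 0 -0.1 0 0 0 -0.7;0 0 -0.2 0 0 0 -0.7;0 0 -0.3 0 0 0 -0.7;0 0 -0.3 0 0 0 -0.7;0 0 -0.3 0 0 0 -0.7;0 0 -0.3 0 0 0 -0.7;0 0 -0.3 0 0 0 -0.7;0 0 -0.2 0 0 0 -0.7;0 0 -0.2 0 0 0 -0.7;0 0 0 0 0 0 -0.7"
}}

```text
clock: 16.47
eef_pos: [0.4838, 0.2391, 0.2286]
tcp_rot: [[-0.934, -0.358, 0.004], [-0.358, 0.934, 0.001], [-0.004, 0.0, -1.0]]
force: [0.9, 1.5, -1.4]
gripper_width: 0.0204
grip_force: 48.8
```

Call:
{"method": "servo_tool", "body": {
  "targets": "0.03 -0.15 0 0 0 0 -0.7;0.06 -0.3 0 0 0 0 -0.7;0.1 -0.45 0 0 0 0 -0.7;0.1 -0.48 0 0 0 0 -0.7;0.1 -0.48 0 0 0 0 -0.7;0.1 -0.48 0 0 0 0 -0.7;0.1 -0.48 0 0 0 0 -0.7;0.1 -0.48 0 0 0 0 -0.7;0.1 -0.48 0 0 0 0 -0.7;0.1 -0.48 0 0 0 0 -0.7;0.1 -0.48 0 0 0 0 -0.7;0.1 -0.48 0 0 0 0 -0.7;0.1 -0.48 0 0 0 0 -0.7;0.1 -0.48 0 0 0 0 -0.7;0.1 -0.48 0 0 0 0 -0.7;0.1 -0.48 0 0 0 0 -0.7;0.1 -0.48 0 0 0 0 -0.7;0.03 -0.3 0 0 0 0 -0.7;0 -0.15 0 0 0 0 -0.7;0 0 0 0 0 0 -0.7"
}}

```text
clock: 18.13
eef_pos: [0.5374, -0.0873, 0.2257]
tcp_rot: [[-0.935, -0.356, -0.001], [-0.356, 0.935, 0.0], [0.001, 0.0, -1.0]]
force: [-0.6, 0.5, -1.8]
gripper_width: 0.0208
grip_force: 48.8
```

Call:
{"method": "servo_tool", "body": {
  "targets": "0 0 0 0 0 0 -0.7;0 0 0 0 0 0 -0.7"
}}

```text
clock: 18.3
eef_pos: [0.5371, -0.0852, 0.2259]
tcp_rot: [[-0.934, -0.358, -0.001], [-0.358, 0.934, 0.001], [0.001, 0.001, -1.0]]
force: [-0.4, 0.4, -1.6]
gripper_width: 0.0204
grip_force: 48.8
```

```bash
python3 -c "
from h import *
go([.5351,-.0867,.1067],201)"
```

```text
t 18.3 pos [ 0.537 -0.085  0.226] w 0.020360046315086117 grip 48.82722079753876 F [-0.358  0.385 -1.608] q6 -124.61347935848207
shift [ 0.059 -0.02   2.981]
turn [ 0.01  -0.006 -0.002]
```

Call:
{"method": "servo_tool", "body": {
  "targets": "0.05 -0.02 0 0 0 0 -0.7;0 0 0.2 0 0 0 -0.7;0 0 0.4 0 0 0 -0.7;0 0 0.4 0 0 0 -0.7;0 0 0.4 0 0 0 -0.7;0 0 0.4 0 0 0 -0.7;0 0 0.3 0 0 0 -0.7;0 0 0.25 0 0 0 -0.7;0 0 0.15 0 0 0 -0.7;0 0 0.1 0 0 0 -0.7;0 0 0 0 0 0 -0.7;0 0 0 0 0 0 -0.7"
}}

```text
clock: 19.3
eef_pos: [0.5364, -0.0875, 0.1227]
tcp_rot: [[-0.934, -0.358, 0.001], [-0.358, 0.934, -0.0], [-0.001, -0.0, -1.0]]
force: [-1.0, -0.7, -2.0]
gripper_width: 0.0206
grip_force: 48.8
```

```bash
python3 -c "
from h import *
go([.5351,-.0867,.1067],201)"
```

```text
t 19.3 pos [ 0.536 -0.087  0.123] w 0.02058009380348466 grip 48.82735311985016 F [-1.    -0.734 -2.019] q6 -124.81340255679748
shift [0.024 0.03  0.399]
turn [-0.004  0.006 -0.007]
```

Call:
{"method": "servo_tool", "body": {
  "targets": "0.02 0.02 0.1 0 0 0 -0.7;0 0 0.1 0 0 0 -0.7;0 0 0.08 0 0 0 -0.7;0 0 0.06 0 0 0 -0.7;0 0 0.04 0 0 0 -0.7;0 0 0 0 0 0 -0.7;0 0 0 0 0 0 -0.7"
}}

```text
clock: 19.88
eef_pos: [0.5347, -0.0869, 0.1071]
tcp_rot: [[-0.934, -0.358, -0.001], [-0.358, 0.934, 0.0], [0.0, 0.0, -1.0]]
force: [-1.7, 0.4, 1.2]
gripper_width: 0.0206
grip_force: 49.3
```

Call:
{"method": "servo_tool", "body": {
  "targets": "0 0 0 0 0 0 -0.45;0 0 0 0 0 0 -0.35;0 0 0 0 0 0 -0.2;0 0 0 0 0 0 0;0 0 0 0 0 0 0.2;0 0 0 0 0 0 0.4;0 0 0 0 0 0 0.4;0 0 0 0 0 0 0.4;0 0 -0.1 0 0 0 0.4;0 0 -0.3 0 0 0 0.4;0 0 -0.5 0 0 0 0.4;0 0 -0.5 0 0 0 0.4;0 0 -0.5 0 0 0 0.4;0 0 -0.5 0 0 0 0.4;0 0 -0.5 0 0 0 0.4;0 0 -0.4 0 0 0 0.4;0 0 0 0 0 0 0.4;0 0 0 0 0 0 0.4"
}}

```text
clock: 21.38
eef_pos: [0.5359, -0.0872, 0.2409]
tcp_rot: [[-0.934, -0.358, 0.004], [-0.358, 0.934, -0.001], [-0.003, -0.002, -1.0]]
force: [-0.0, -0.1, -0.1]
gripper_width: 0.0599
grip_force: 0.0
```

```bash
python3 - <<'E'
from h import *
go([.5351,-.0867,.1067],201)
snap('side','s6.png',(180,60,380,260),3)
E
```

```text
t 21.3833 pos [ 0.536 -0.087  0.241] w 0.05988954845945685 grip 0.0 F [-0.033 -0.119 -0.146] q6 -124.78968718045664
shift [0.024 0.025 3.356]
turn [-0.02   0.03  -0.008]
```

View pics/s6.png

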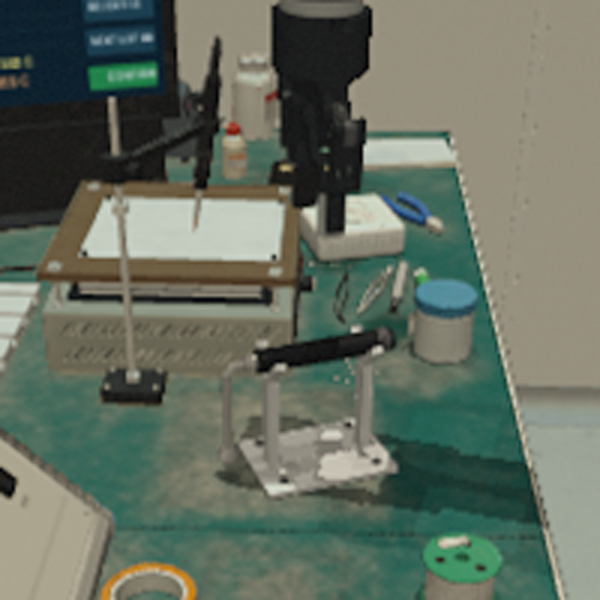

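The probe is back in the V-rest, with its handle from (255,360) to (392,340) as before and the stem hanging straight down. The gripper is clear.

```bash
python3 -c "
from plant import arm
print(arm.hand_in())"
```

```text
the job is handed in; nothing more can be done
None
```

I swung the cover open to about 95° and left it there, dipped the probe half-way into the well for a little over a second without touching the sides, and laid it back in its V-rest as it lay. The job was handed in at about 21 s; no verdict came back.

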